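Set the dosing fader to its tab and start the pump

TASK

On the sloping panel of the pump console, slide the red fader along its track until its white line stands level with the yellow tab, within the tab's width, and let go of it. Then press the round green start button fully down and release it. Leave the yellow tab where it is and do not knock the glassware about.

Things in the scene. Friction and masses are not known exactly. Their poses are not given: they have to be found in the camera images.
- console: Fixed pump console, 300 mm wide (y), x from -110 to +170 mm, 177 mm high; origin on the table, z up, front towards its -x. In front a flat panel. Behind and above it a white power supply, its front face at x = -50 mm, z 112 to 177 mm, juts out over the upper panel: a gripper pointing straight down at the fader or button hits it, one pointing square into the panel is clear
- panel: Light-grey flat control panel of the console, 300 mm wide, 125 mm deep, sloping up towards the back at 40 degrees. Origin: middle of its lower edge, on its face, 25 mm above the table. Axes: x up the slope, y along the fader track, z square out of the face (leaning 40 degrees from vertical towards the console's -x)
- fader_top (a point): Top centre of the red fader grip, a block 26 mm (up the slope, x) x 16 mm (along the track, y) x 31 mm tall off the panel face (z), with a white line across its middle. Axes as the panel's; y points along the track towards the button. Best gripped by its 16 mm sides, fingers closing along y; at least 45 mm of bare panel lies either side of it along y
- fader (a joint): Fader position along its 100 mm track, m, 0 to 0.10, growing towards its y axis, stays where left; needs about 2 N to slide. The white line stands level with the tab when joints fader and tab read the same
- tab_mark (a point): Top centre of the small yellow target tab, 10 mm wide along the track, 14 mm up the slope, 4 mm tall, on its own scale 30 mm down the slope from the fader's track centre. Same axes as fader_top; the fader is set when fader_top's offset from this point along y is zero. The tab is stiff (over 40 N to shift)
- tab (a joint): Tab position along the scale, m, same zero and direction as joint fader
- start_top (a point): Centre of the top of the round green push button, 28 mm across, in a black housing; it lies 8 mm lower on the slope than the fader's track centre, at least 75 mm beyond the fader along y. z square out of the panel, the pressing direction is -z
- start (a joint): Button travel, m, 0 up to 0.006 fully down; springs back by itself, 5 N at full depth
- beaker: Loose glass beaker, 68 mm across, 85 mm high, standing on the table in front of the console. Origin: centre of its underside
- jar: Loose amber jar with red cap, 56 mm across, 85 mm high, on the table in front of the console. Origin: centre of its underside
- flask: Loose white bottle with blue cap, 48 mm across, 100 mm high, on the table in front of the console. Origin: centre of its underside

How it is judged:
By the outcome, as a careful person would: the job done as asked, in the order asked, and still so for the second after the job is handed in, with the robot touching nothing.
It also fails if it takes over 43 s, if anything falls off the work surface, if the arm or the gripper's body presses on something with over 40 N, if the wrist force passes 120 N, or if a joint passes its speed limit or range.

ROBOT

A 6-joint arm with a two-finger parallel gripper is mounted at the origin on the work surface. World frame = base frame: x ahead of the robot, y to its left, z up, the work surface at z = 0. Lengths are in m, angles in rad, forces in N, time in s.
With the tool pointing down it reaches from about 0.35 to 0.975 m from the base axis. Payload 4.9 kg.
Tool frame: the origin (TCP) lies at the very end of the fingers, on their centre line; the grasp point (between the pads) lies 19 mm behind it; z points along the fingers, y is the line along which they close (so a half turn about z gives the same grasp; the last joint's range is limited). The gripper opens to 85 mm and grips with 20 to 120 N. Pads are 22 mm wide; open, the fingers measure 114 mm over their backs; the gripper's body (76 mm by 85 mm) begins 54 mm behind the grasp point. The pads swing forward as they close: fully open they stand 13 mm farther back than shut.
Start: joints at [1.182, 0.053, 1.613, -0, 1.476, -0.119], TCP at [0.167, 0.602, 0.231] pointing down, gripper open.
Joint ranges: [-3.01, 3.01], [-1.01, 2.22], [0.06, 2.58], [-1.02, 4.17], [0.09, 2.62], [-3.14, 3.14]. Speed limits (rad/s): [2.57, 2.57, 3.14, 3.14, 3.14, 3.14].

INTERFACE

Orientations are given as a unit quaternion [w, x, y, z].
In Python, from plant import state, optics, ticket, nets gives the robot as it stands. The module is installed in compiled form; this text tells all that it offers.
- The arm moves only by the shell command python3 -m inch 'ROWS' [OPENING]. ROWS is JSON, a list of rows, each an object of numbers: "dx", "dy", "dz": the shift along the tool's x, y, z as a fraction of full scale; "rx", "ry", "rz": the turn, a rotation vector about the tool's x, y, z as a fraction of full scale. In form: [{"dx": .., "dy": .., "dz": .., "rx": .., "ry": .., "rz": ..}, ...]. A call has 1 to 5 rows; each row is the pose to reach, as a shift and turn from the pose commanded when the call began, along the tool's axes at that moment; what a row does not reach only later rows make up. Full scale, the value 1, is 0.8 m for a shift and 1.5 rad for a turn. A row lasts 1/10 s, in which the tool goes at most 50 mm and 8.59 degrees, less where a joint would pass 70% of its speed; a pose out of reach is approached as far as the arm can. A call with a number of a shift or a turn outside -1 to 1 is refused whole. A call with a gripper value outside its range is refused whole. OPENING is the opening, from -1 (shut) to 1 (fully open), set as the call begins (- or left out, the last holds). The fingers move at their own pace and stop on an object; the grip force is fixed at half the most. Time passes only in rows, so rows that repeat a pose let the fingers close. It gives the time, the measured TCP pose, the force, the opening and the grip force at its end, in the units of the state.
- state(): the state, without advancing time (a new reading comes with each control period).
- optics.grab_frame(name): name is "scene" or "side" or "wrist"; returns the picture (480x640x3 uint8, red, green, blue); there is no depth.
- optics.camera_info(name): a dict with "fx", "fy", "cx", "cy" (pixels), "R" (3x3) and "t" (3): a world point X has camera coordinates R X + t. Camera axes: x right, y down, z forward; pixel columns grow to the right and rows downward; lengths in m; the calibration is good to about 2 mm. A picture is of the moment at which its call begins: read the wrist's pose just before it. camera_info takes no time and is no camera call; for the wrist camera it gives the pose at the moment of the call.
- ticket.job_done(): hands the job in; it is judged then, once.
Trained networks look in the newest picture that a camera, given by its name, has taken for a name from the list of things; names that differ only in an ending like _2 or _b are one class to them, and where a whole thing is asked for, a point or a joint stands for the part that bears it (a point fixed in the world has none). Each returns a list of dicts, best first, with "confidence" (0 to 1); they miss things now and then, are a little off and sometimes report something else, mostly with a low value. They report only what shows in the picture. A call takes as long as a camera call.
- nets.boxes_of(camera, name): "bbox" ([centre column, centre row, width, height] in pixels, round what is visible of it).
- nets.outline_of(camera, name): "pixels" (480x640 bool, what is visible of it) and "bbox" ([centre column, centre row, width, height] in pixels, round what is visible of it).
The state is a dict: "time": time; "joint_pos": joint angles; "joint_vel": joint speeds; "joint_efforts": joint torques, N m; "tool_pos": TCP position; "tool_rot": TCP orientation; "contact_force": force on the tool from outside, world axes, zero at the start; "ft_torque": the same for the moment, N m; "gripper_width": opening from 0.0 (shut) to 1.0 (fully open); "grasp_force": force on a finger pad.
Only numpy, scipy, OpenCV 4.12 (cv2) and the standard library are available. Lean on these libraries where they do the work, as an engineer would, in place of code of your own. Each camera call takes 0.05 s, during which the arm holds its last target. There are 200 camera calls.

## Working session

There is one attempt and no reset: what is moved stays moved. The work goes in short steps, Python scripts to look and compute and a shell command to move; the robot and the scene stay as the last step left them, time stands still between calls to the robot, and variables do not carry over. Pictures are saved under pics/ and viewed, at most 10 in all, crops included, and the job is handed in when it is done.

```bash
mkdir -p pics
python3 - <<'E'
from plant import state, optics
import cv2,numpy as np
s=state();print(s)
ims=[optics.grab_frame(n) for n in("scene","side")]
for n,i in zip(("scene","side"),ims):
    cv2.imwrite(f"pics/{n}0.png",i[:,:,::-1]); c=optics.camera_info(n); print(n,{k:np.round(v,3).tolist() for k,v in c.items()}, (-np.array(c['R']).T@c['t']).round(3))
E
```

```text
{'time': 0.0, 'joint_pos': array([ 1.18200640e+00,  5.33522060e-02,  1.61427330e+00, -2.72371948e-05,
        1.47601650e+00, -1.18947454e-01]), 'joint_vel': array([ 0.00126893,  0.00171078, -0.0006554 , -0.00092869, -0.00045085,
        0.00049671]), 'joint_efforts': array([ 4.92965264e-04, -3.93686628e+01, -3.70173705e+01, -9.13578810e-05,
        7.24778758e-03, -3.52950522e-06]), 'tool_pos': array([0.16635103, 0.60181247, 0.23007827]), 'tool_rot': array([-2.44227057e-04,  1.34510903e-01,  9.90911584e-01, -9.95240808e-04]), 'contact_force': array([-0.00365374,  0.10152063, -0.97046708]), 'ft_torque': array([ 0.05073768, -0.00812574, -0.00037947]), 'grasp_force': 0.0, 'gripper_width': 1.0007106200806715}
scene {'fx': 440.29, 'fy': 440.29, 'cx': 327.51, 'cy': 242.101, 'R': [[0.363, 0.932, 0.007], [0.727, -0.278, -0.627], [-0.582, 0.233, -0.779]], 't': [-0.204, -0.362, 1.028]} [ 0.936 -0.15   0.575]
side {'fx': 582.257, 'fy': 582.257, 'cx': 318.027, 'cy': 235.54, 'R': [[0.868, -0.497, 0.0], [-0.362, -0.632, -0.685], [0.341, 0.594, -0.729]], 't': [-0.478, 0.271, 0.769]} [ 0.25  -0.524  0.746]
```

View pics/scene0.png

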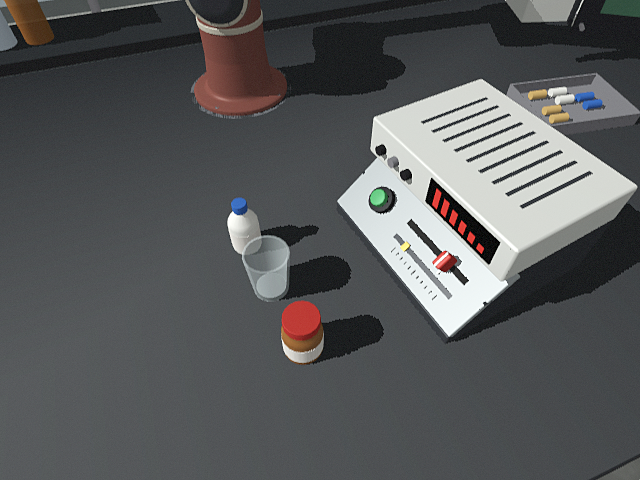

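View pics/side0.png

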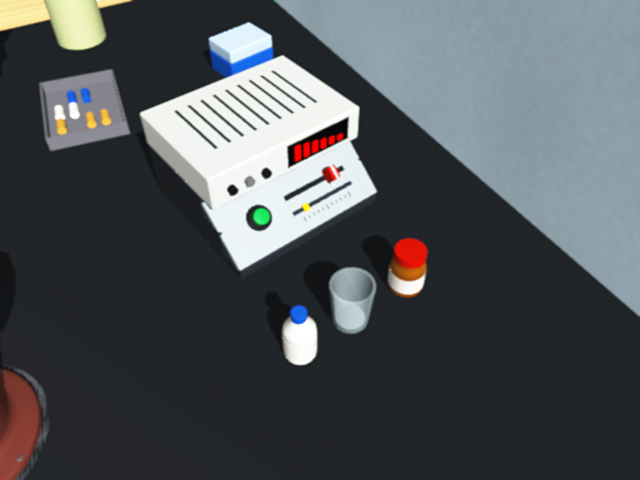

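The console's panel faces the glassware. In the scene view the button is at (380,199), the fader at (445,261) and the tab at (405,246). In the side view they are at (261,216), (332,174) and (306,208). I'll zoom in on both views in one montage and triangulate.

```bash
cat > tri.py <<'E'
import numpy as np
from plant import optics
def ray(n,uv,c=None):
    c=c or optics.camera_info(n);R=np.array(c['R']);o=-R.T@c['t']
    d=R.T@np.array([(uv[0]-c['cx'])/c['fx'],(uv[1]-c['cy'])/c['fy'],1]);return o,d/np.linalg.norm(d)
def tri(rays):
    A=sum(np.eye(3)-np.outer(d,d) for o,d in rays);b=sum((np.eye(3)-np.outer(d,d))@o for o,d in rays)
    p=np.linalg.solve(A,b);return p,[np.linalg.norm(np.cross(p-o,d)) for o,d in rays]
E
python3 - <<'E'
import cv2,numpy as np
from tri import *
a=cv2.imread("pics/scene0.png")[180:300,360:500];b=cv2.imread("pics/side0.png")[150:250,240:380]
f=lambda i:cv2.resize(i,None,fx=5.6,fy=5.6,interpolation=cv2.INTER_CUBIC)
a=cv2.resize(a,(700,600))[:600,:];A=np.hstack([cv2.resize(a,(400,343))]);B=cv2.resize(b,(400,286))
im=np.zeros((343,800,3),np.uint8);im[:343,:400]=A;im[:286,400:]=B
cv2.imwrite("pics/zoom.png",im)
P={'button':((380,199),(261,216)),'fader':((445,260),(332,173)),'tab':((405,246),(306,208)),'lowL':((338,204),(242,272)),'lowR':((448,335),(377,193)),
 'flask':((239,203),(299,313)),'jar':((301,320),(410,252)),'beakerrim':((267,252),(352,284))}
for k,(s,t) in P.items():
    p,e=tri([ray('scene',s),ray('side',t)]);print(k,p.round(4),np.round(e,4))
E
```

```text
button [0.5067 0.1114 0.0708] [0.0004 0.0004]
fader [0.6567 0.1377 0.0815] [0.0012 0.0012]
tab [0.5917 0.1148 0.0469] [0.001 0.001]
lowL [0.4444 0.065  0.0144] [0.0009 0.0009]
lowR [0.7366 0.1092 0.0211] [0.0019 0.0019]
flask [ 0.46   -0.1044  0.0948] [0.0009 0.0009]
jar [ 0.6694 -0.0781  0.0758] [0.0006 0.0006]
beakerrim [ 0.5551 -0.0898  0.0828] [0.0009 0.0009]
```

View pics/zoom.png

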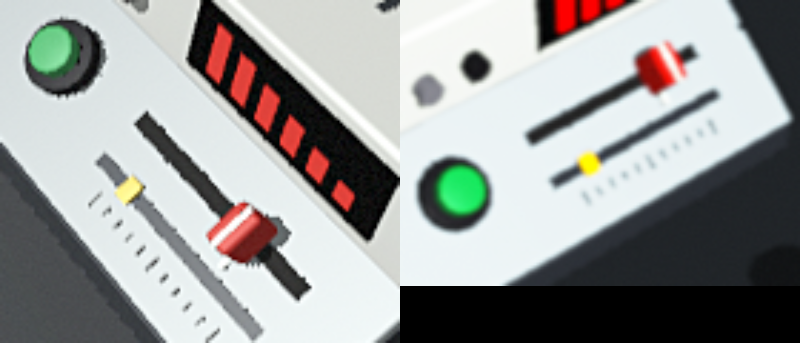

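```bash
cat >> tri.py <<'E'
from scipy.spatial.transform import Rotation as Rn
def axes(yaw):   # panel axes as columns
    x=np.array([np.cos(yaw),np.sin(yaw),0]);y=np.array([-x[1],x[0],0]);t=np.deg2rad(40)
    X=np.cos(t)*x+np.array([0,0,np.sin(t)]);return np.c_[X,y,np.cross(X,y)]
def rel(s,p,M):
    q=s['tool_rot'];R0=Rn.from_quat([q[1],q[2],q[3],q[0]])
    return (R0.inv().apply(np.array(p)-s['tool_pos'])/.8).round(4), ((R0.inv()*Rn.from_matrix(M)).as_rotvec()/1.5).round(4)
def toolM(yaw):  # tool z into panel, tool y along -panel y
    A=axes(yaw);z=-A[:,2];y=-A[:,1];return np.c_[np.cross(y,z),y,z]
E
python3 - <<'E'
from tri import *
from plant import state
S=lambda u,v:(360+u/2.857,180+v/2.857)
D=lambda u,v:(240+(u-400)/2.857,150+v/2.857)
P={'button':(S(52,48),D(462,190)),'tab':(S(130,187),D(589,162)),'tr1':(S(142,118),D(530,140)),'tr2':(S(304,292),D(692,52)),'sc1':(S(102,160),D(555,183)),'sc2':(S(257,335),D(716,96)),'fad':(S(236,228),D(661,68))}
W={}
for k,(s,t) in P.items():
    p,e=tri([ray('scene',s),ray('side',t)]);W[k]=p;print(k,p.round(4),np.round(e,4))
for a,b in(('tr1','tr2'),('sc1','sc2')):
    d=W[a]-W[b];yaw=np.arctan2(-d[0],d[1]);print(yaw,np.linalg.norm(d),d[2])
E
```

```text
button [0.5056 0.1075 0.0749] [0.0008 0.0008]
tab [0.5924 0.1151 0.0492] [0.0008 0.0008]
tr1 [0.5631 0.1348 0.0654] [0.0011 0.0011]
tr2 [0.6904 0.1568 0.0636] [0.0006 0.0006]
sc1 [0.5676 0.1118 0.0458] [0.0003 0.0003]
sc2 [0.6942 0.1331 0.0433] [0.0008 0.0008]
fad [0.6547 0.1356 0.0814] [0.0005 0.0005]
1.7417281726628635 0.12916417302685465 0.0017457900528190101
1.737615890751039 0.12843320212235215 0.002498992418883711
```

```bash
cat > go.py <<'E'
import sys
from tri import *
from plant import state
yaw=1.7397;A=axes(yaw)
s=state()
E
python3 - <<'E'
from go import *
tr1=np.array([.5631,.1348,.0654]);
for k,p in dict(button=[.5056,.1075,.0749],tab=[.5924,.1151,.0492],fad=[.6547,.1356,.0814],tr2=[.6904,.1568,.0636],sc1=[.5676,.1118,.0458]).items(): print(k,(A.T@(np.array(p)-tr1)*1000).round(1))
print(A.round(3),toolM(yaw).round(3))
# lift & via
print('via',rel(s,[.40,.20,.38],toolM(yaw)))
E
```

```text
button [-7.1 61.3 18.4]
tab [-29.1 -25.6   3.2]
fad [ -0.9 -90.4  21.6]
tr2 [  -0.9 -129.2   -1.6]
sc1 [-30.5  -0.6   0. ]
[[-0.129 -0.986  0.108]
 [ 0.755 -0.168 -0.634]
 [ 0.643  0.     0.766]] [[-0.129  0.986 -0.108]
 [ 0.755  0.168  0.634]
 [ 0.643 -0.    -0.766]]
via (array([-0.4153, -0.4067, -0.1866]), array([-0.2641,  0.4144,  0.7221]))
```

```bash
python3 -m inch '[{"dz":-0.15},{"dx":-0.2,"dy":-0.2,"dz":-0.187,"rz":0.2},{"dx":-0.2,"dy":-0.2,"dz":-0.187,"rz":0.3},{"dx":-0.415,"dy":-0.407,"dz":-0.187,"rx":-0.264,"ry":0.414,"rz":0.722},{"dx":-0.415,"dy":-0.407,"dz":-0.187,"rx":-0.264,"ry":0.414,"rz":0.722}]' 1
python3 - <<'E'
from go import *
print(s['joint_pos'].round(2));print(rel(s,[.40,.20,.38],toolM(yaw)))
E
```

```text
[ 1.18  0.05  1.61  0.    1.48 -0.12]
(array([-0.4153, -0.4067, -0.1866]), array([-0.2641,  0.4144,  0.7221]))validation failed for argument at $[0]...
```

```bash
python3 -m inch '[{"dx":0,"dy":0,"dz":-0.15,"rx":0,"ry":0,"rz":0},{"dx":-0.2,"dy":-0.2,"dz":-0.187,"rx":0,"ry":0,"rz":0.2},{"dx":-0.2,"dy":-0.2,"dz":-0.187,"rx":0,"ry":0,"rz":0.3},{"dx":-0.415,"dy":-0.407,"dz":-0.187,"rx":-0.264,"ry":0.414,"rz":0.722},{"dx":-0.415,"dy":-0.407,"dz":-0.187,"rx":-0.264,"ry":0.414,"rz":0.722}]' 1
python3 - <<'E'
from go import *
print(s['joint_pos'].round(2));print(rel(s,[.40,.20,.38],toolM(yaw)))
E
```

```text
time: 0.6
tool_pos: [0.2615, 0.4367, 0.3382]
tool_rot: [-0.077, 0.385, 0.917, 0.067]
contact_force: [1.8, -1.2, 0.9]
gripper_width: 0.997
grasp_force: 0.0
[ 0.78 -0.34  1.8   0.19  1.62  0.02]
(array([-0.3156, -0.0782, -0.1207]), array([-0.1377,  0.3127,  0.3822]))
```

```bash
python3 -m inch '[{"dx":-0.316,"dy":-0.078,"dz":-0.121,"rx":-0.138,"ry":0.313,"rz":0.382},{"dx":-0.316,"dy":-0.078,"dz":-0.121,"rx":-0.138,"ry":0.313,"rz":0.382},{"dx":-0.316,"dy":-0.078,"dz":-0.121,"rx":-0.138,"ry":0.313,"rz":0.382},{"dx":-0.316,"dy":-0.078,"dz":-0.121,"rx":-0.138,"ry":0.313,"rz":0.382},{"dx":-0.316,"dy":-0.078,"dz":-0.121,"rx":-0.138,"ry":0.313,"rz":0.382}]'
python3 - <<'E'
from go import *
f=np.array([.6536,.1503,.0645])+A[:,2]*.031
print(s['joint_pos'].round(2),s['tool_pos']);print(rel(s,[.40,.20,.38],toolM(yaw)));
print(f,rel(s,f+A[:,2]*.12-A[:,0]*.02+A[:,1]*.02,toolM(yaw)))
E
```

```text
time: 1.1
tool_pos: [0.3872, 0.2226, 0.3766]
tool_rot: [-0.257, 0.603, 0.724, 0.218]
contact_force: [1.6, 1.0, -0.2]
gripper_width: 0.997
grasp_force: 0.0
[-0.06 -0.5   1.94  0.69  1.81 -0.11] [0.38724594 0.22260995 0.37658388]
(array([-0.021 ,  0.0107, -0.0227]), array([-0.0017,  0.0078,  0.0081]))
[0.65694966 0.13065714 0.08824738] (array([-0.3901,  0.2833,  0.0207]), array([-0.0017,  0.0078,  0.0081]))
```

```bash
R='{"dx":-0.39,"dy":0.283,"dz":0.021,"rx":-0.002,"ry":0.008,"rz":0.008}'; python3 -m inch '[{"dx":-0.39,"dy":0.283,"dz":0.021,"rx":-0.002,"ry":0.008,"rz":0.008},{"dx":-0.39,"dy":0.283,"dz":0.021,"rx":-0.002,"ry":0.008,"rz":0.008},{"dx":-0.39,"dy":0.283,"dz":0.021,"rx":-0.002,"ry":0.008,"rz":0.008},{"dx":-0.39,"dy":0.283,"dz":0.021,"rx":-0.002,"ry":0.008,"rz":0.008},{"dx":-0.39,"dy":0.283,"dz":0.021,"rx":-0.002,"ry":0.008,"rz":0.008}]'
python3 -m inch '[{"dx":-0.19,"dy":0.137,"dz":0.01,"rx":0,"ry":0,"rz":0},{"dx":-0.19,"dy":0.137,"dz":0.01,"rx":0,"ry":0,"rz":0},{"dx":-0.19,"dy":0.137,"dz":0.01,"rx":0,"ry":0,"rz":0}]'
python3 - <<'E'
from go import *
import cv2
print(rel(s,np.array([.6569,.1307,.0882])+A[:,2]*.12-A[:,0]*.02+A[:,1]*.02,toolM(yaw)),s['joint_pos'].round(2))
c=optics.camera_info('wrist');i=optics.grab_frame('wrist');cv2.imwrite('pics/w1.png',i[:,:,::-1]);np.save('w1.npy',c,allow_pickle=True);print((-np.array(c['R']).T@c['t']))
E
```

```text
time: 1.6
tool_pos: [0.5603, 0.1031, 0.2391]
tool_rot: [-0.261, 0.605, 0.72, 0.219]
contact_force: [0.9, -0.4, 1.2]
gripper_width: 1.001
grasp_force: 0.0
time: 1.9
tool_pos: [0.662, 0.0306, 0.1561]
tool_rot: [-0.261, 0.605, 0.72, 0.219]
contact_force: [1.3, 0.4, 1.2]
gripper_width: 1.0
grasp_force: 0.0
(array([ 0.0158, -0.0102, -0.005 ]), array([-0.0026,  0.002 ,  0.0021])) [-0.31  0.35  1.51  0.6   1.64 -0.56]
[ 0.66916471 -0.00529017  0.30999064]
```

View pics/w1.png

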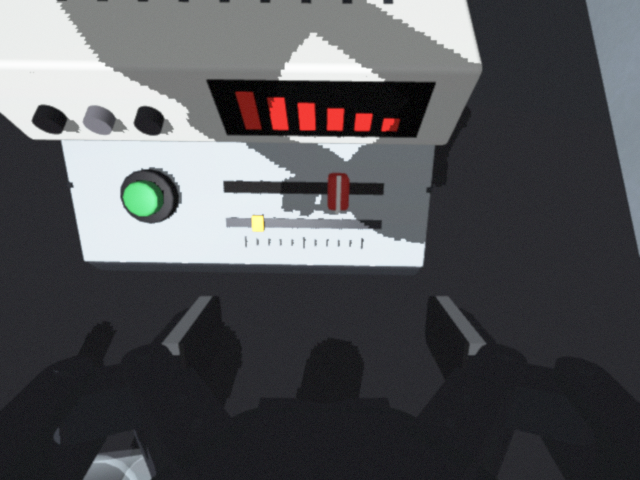

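Square view: the fader's white line is at about (338,190), the tab at (258,223) and the button top at (142,198). Next I'll intersect wrist rays with panel-parallel planes, checking against the two-view points.

Run:
```python
from go import *
import cv2
c=np.load('w1.npy',allow_pickle=True).item()
h=cv2.cvtColor(cv2.imread('pics/w1.png'),cv2.COLOR_BGR2HSV).astype(int)
def cen(m,x0,x1,y0,y1):
    M=np.zeros(m.shape,bool);M[y0:y1,x0:x1]=m[y0:y1,x0:x1];v,u=np.nonzero(M);return (u.min()+u.max())/2,(v.min()+v.max())/2,u.mean(),v.mean(),u.min(),u.max(),v.min(),v.max()
H,Sa,V=h[...,0],h[...,1],h[...,2]
fr=cen(((H<12)|(H>168))&(Sa>110)&(V>60),310,365,160,225)
tb=cen((H>20)&(H<35)&(Sa>120)&(V>100),235,285,205,240)
bt=cen((H>45)&(H<80)&(Sa>100)&(V>100),100,190,165,230)
ln=cen((Sa<100)&(V>110),331,346,176,206)
tr1=np.array([.5631,.1348,.0654])
for n,p,z in(('fader',fr,.031),('line',ln,.031),('tab',tb,.004),('button',bt,.0184),('trackL',(224,187),0),('trackR',(383,188.5),0)):
    o,d=ray('',p[:2],c);n_=A[:,2];X=o+d*(((tr1+n_*z-o)@n_)/(d@n_));print(n,np.round(p,1),X.round(4),(A.T@(X-tr1)*1000).round(1))
for k,wp,sp,dp in(('button',bt,(378.2,196.8),(261.7,216.5)),('tab',tb,(405.5,245.5),(306.2,206.7)),('fad',ln,(442.6,259.8),(331.4,173.8))):
    p,e=tri([ray('',wp[:2],c),ray('scene',sp),ray('side',dp)]);print(k,p.round(4),(A.T@(p-tr1)*1000).round(1),np.round(e,4))
```

```text
fader [338.  191.  337.9 190.9 327.  349.  173.  209. ] [0.6556 0.1317 0.0903] [  1.8 -90.7  31. ]
line [338.5 190.5 338.1 190.2 336.  341.  176.  205. ] [0.656  0.1321 0.0905] [  2.2 -91.1  31. ]
tab [262.5 222.5 262.9 223.7 262.  263.  216.  229. ] [0.5951 0.1152 0.0499] [-28.9 -28.2   4. ]
button [139.5 199.  140.2 198.8 122.  157.  182.  216. ] [0.5016 0.107  0.0751] [-6.9 65.3 18.4]
trackL [224 187] [0.5599 0.1346 0.0657] [0.4 3.2 0. ]
trackR [383.  188.5] [0.6906 0.1563 0.0652] [  -0.4 -129.3    0. ]
button [0.5048 0.1064 0.0764] [-6.8 62.2 20.1] [0.002  0.0018 0.0011]
tab [0.5933 0.1156 0.0486] [-29.2 -26.5   2.6] [0.0014 0.0014 0.0008]
fad [0.655  0.1363 0.0815] [ -0.4 -90.9  21.4] [0.0013 0.0006 0.0011]
```

Run:
```python
from go import *
tr1=np.array([.5631,.1348,.0654])
for z in(.06,.009): print(rel(s,tr1+A@[.001,-.0908,z],toolM(yaw)))
```

```text
(array([0.054 , 0.0127, 0.1011]), array([-0.0047,  0.0011, -0.0043]))
(array([0.0541, 0.0132, 0.1649]), array([-0.0047,  0.0011, -0.0043]))
```

```bash
python3 -m inch '[{"dx":0.054,"dy":0.013,"dz":0.06,"rx":-0.005,"ry":0.001,"rz":-0.004},{"dx":0.054,"dy":0.013,"dz":0.101,"rx":-0.005,"ry":0.001,"rz":-0.004},{"dx":0.054,"dy":0.013,"dz":0.101,"rx":-0.005,"ry":0.001,"rz":-0.004},{"dx":0.054,"dy":0.013,"dz":0.101,"rx":-0.005,"ry":0.001,"rz":-0.004},{"dx":0.054,"dy":0.013,"dz":0.101,"rx":-0.005,"ry":0.001,"rz":-0.004}]' 0
python3 - <<'E'
from go import *
import cv2
tr1=np.array([.5631,.1348,.0654])
print(rel(s,tr1+A@[.001,-.0908,.009],toolM(yaw)))
c=optics.camera_info('wrist');i=optics.grab_frame('wrist');cv2.imwrite('pics/w2.png',i[:,:,::-1]);np.save('w2.npy',c,allow_pickle=True)
E
```

```text
time: 2.45
tool_pos: [0.6571, 0.1164, 0.1244]
tool_rot: [-0.258, 0.603, 0.721, 0.223]
contact_force: [-0.8, -0.8, 0.7]
gripper_width: 0.505
grasp_force: 0.0
(array([-0.0135,  0.001 ,  0.0726]), array([0.0036, 0.0016, 0.0068]))
```

View pics/w2.png

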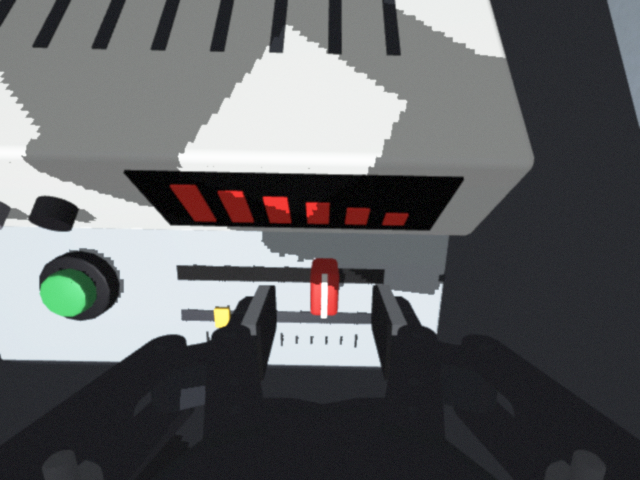

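The fader line (324) is centred between the fingers (272..373). I'll correct 11 mm down the slope and descend.

```bash
python3 -m inch '[{"dx":-0.0135,"dy":0.001,"dz":0.0,"rx":0.004,"ry":0.002,"rz":0.007},{"dx":-0.0135,"dy":0.001,"dz":0.03,"rx":0.004,"ry":0.002,"rz":0.007},{"dx":-0.0135,"dy":0.001,"dz":0.055,"rx":0.004,"ry":0.002,"rz":0.007},{"dx":-0.0135,"dy":0.001,"dz":0.0725,"rx":0.004,"ry":0.002,"rz":0.007},{"dx":-0.0135,"dy":0.001,"dz":0.0725,"rx":0.004,"ry":0.002,"rz":0.007}]'
python3 - <<'E'
from go import *
import cv2
tr1=np.array([.5631,.1348,.0654])
print(rel(s,tr1+A@[.001,-.0908,.009],toolM(yaw)))
a=optics.grab_frame('wrist');b=optics.grab_frame('scene')
cv2.imwrite('pics/w3.png',cv2.resize(np.hstack([a[200:480,160:480],b[160:440,300:620]]),(800,350))[:,:,::-1])
E
```

```text
time: 3.0
tool_pos: [0.6509, 0.1468, 0.0696]
tool_rot: [-0.264, 0.606, 0.718, 0.219]
contact_force: [0.7, -0.1, -1.2]
gripper_width: 0.499
grasp_force: 0.0
(array([ 0.0007,  0.0028, -0.0048]), array([-0.0041, -0.0017, -0.0016]))
```

View pics/w3.png

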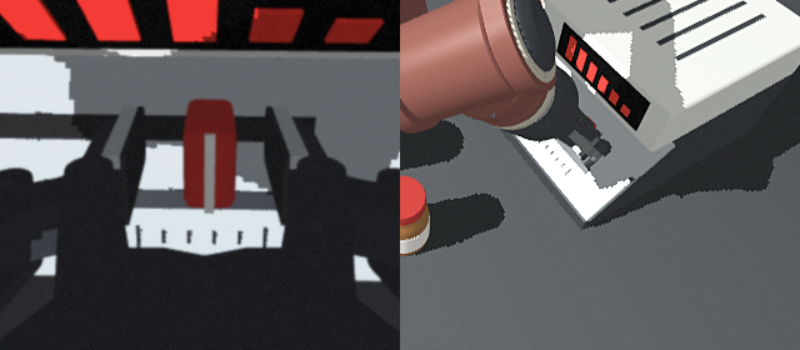

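The fingers straddle the fader (line 209, gap 140..278). I'll back off 4 mm and close.

```bash
python3 -m inch '[{"dx":0,"dy":0.002,"dz":-0.005,"rx":-0.004,"ry":-0.002,"rz":-0.002},{"dx":0,"dy":0.002,"dz":-0.005,"rx":-0.004,"ry":-0.002,"rz":-0.002}]'
python3 -m inch '[{"dx":0,"dy":0,"dz":0,"rx":0,"ry":0,"rz":0},{"dx":0,"dy":0,"dz":0,"rx":0,"ry":0,"rz":0},{"dx":0,"dy":0,"dz":0,"rx":0,"ry":0,"rz":0},{"dx":0,"dy":0,"dz":0,"rx":0,"ry":0,"rz":0},{"dx":0,"dy":0,"dz":0,"rx":0,"ry":0,"rz":0}]' -1
python3 - <<'E'
from go import *
tr1=np.array([.5631,.1348,.0654])
print((A.T@(s['tool_pos']-tr1)*1000).round(1),rel(s,tr1+A@[.001,-.0908,.009],toolM(yaw)))
E
```

```text
time: 3.3
tool_pos: [0.6562, 0.1428, 0.0771]
tool_rot: [-0.258, 0.606, 0.719, 0.223]
contact_force: [-0.0, 0.3, 0.9]
gripper_width: 0.501
grasp_force: 0.0
time: 3.8
tool_pos: [0.6553, 0.143, 0.076]
tool_rot: [-0.259, 0.606, 0.719, 0.222]
contact_force: [-1.1, -4.3, 4.9]
gripper_width: 0.176
grasp_force: 59.9
[  1.2 -92.2  12.9] (array([-0.0002, -0.0018,  0.0048]), array([0.0032, 0.0013, 0.0017]))
```

```bash
python3 -m inch '[{"dx":0,"dy":-0.016,"dz":0,"rx":0.0,"ry":0.0,"rz":0.0},{"dx":0,"dy":-0.035,"dz":0,"rx":0,"ry":0,"rz":0},{"dx":0,"dy":-0.055,"dz":0,"rx":0,"ry":0,"rz":0},{"dx":0,"dy":-0.072,"dz":0,"rx":0,"ry":0,"rz":0},{"dx":0,"dy":-0.082,"dz":0,"rx":0,"ry":0,"rz":0}]'
python3 -m inch '[{"dx":0,"dy":0,"dz":0,"rx":0,"ry":0,"rz":0},{"dx":0,"dy":0,"dz":0,"rx":0,"ry":0,"rz":0}]'
python3 - <<'E'
from go import *
tr1=np.array([.5631,.1348,.0654])
print((A.T@(s['tool_pos']-tr1)*1000).round(1),s['joint_pos'].round(2))
import cv2
a=optics.grab_frame('wrist');np.save('w4.npy',optics.camera_info('wrist'),allow_pickle=True);cv2.imwrite('pics/w4.png',a[:,:,::-1])
cv2.imwrite('pics/w4c.png',cv2.resize(a[220:420,180:460],(800,571))[:,:,::-1])
E
```

```text
time: 4.3
tool_pos: [0.5907, 0.1328, 0.076]
tool_rot: [-0.259, 0.606, 0.718, 0.223]
contact_force: [2.3, 0.1, 5.0]
gripper_width: 0.175
grasp_force: 60.3
time: 4.5
tool_pos: [0.5902, 0.1328, 0.076]
tool_rot: [-0.26, 0.606, 0.719, 0.222]
contact_force: [-2.2, -0.9, 6.4]
gripper_width: 0.174
grasp_force: 60.8
[  1.8 -26.3  12.3] [-0.19  0.27  1.76  0.65  1.43 -0.57]
```

View pics/w4c.png

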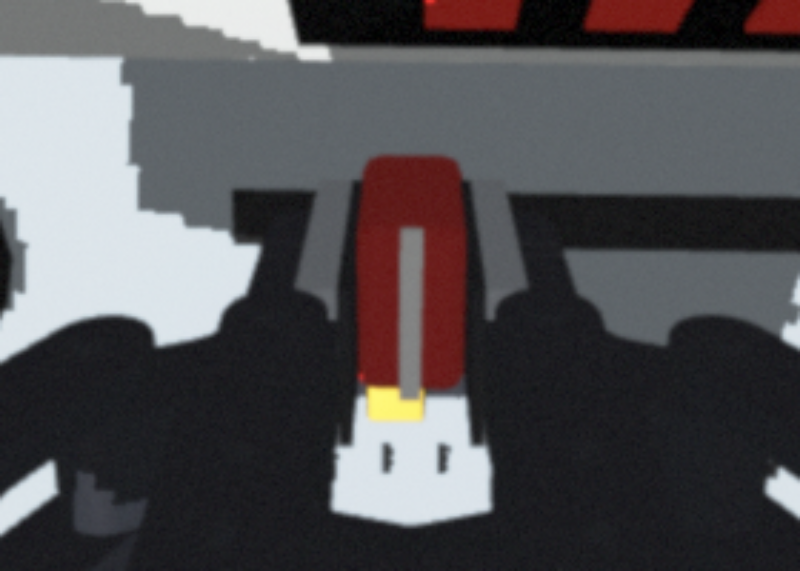

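Run:
```python
from go import *
tr1=np.array([.5631,.1348,.0654]);n=A[:,2]
c=np.load('w4.npy',allow_pickle=True).item();print(c['cx'],c['fx'])
def at(uv,z,c):
    o,d=ray('',uv,c);return (A.T@(o+d*(((tr1+n*z-o)@n)/(d@n))-tr1)*1000).round(1)
g=lambda u,v:(180+u/2.857,220+v/2.857)
print('line top',at(g(411.5,230),.031,c),at(g(411,385),.031,c),'tab',at(g(396,405),.004,c))
c1=np.load('w1.npy',allow_pickle=True).item();print('w1 tab',at((258,223),.004,c1),'fader',at((338.3,190.7),.031,c1))
c2=np.load('w2.npy',allow_pickle=True).item();print('w2 tab',at((222,317),.004,c2),'line',at((324,295),.031,c2))
```

```text
323.5360342408911 344.0444020765075
line top [ 12.6 -27.1  31. ] [-11.8 -27.1  31. ] tab [-34.4 -24.7   4. ]
w1 tab [-29.3 -24.4   4. ] fader [  2.  -90.9  31. ]
w2 tab [-29.6 -23.9   4. ] line [ -0.6 -90.8  31. ]
```

```bash
python3 -m inch '[{"dx":0,"dy":-0.0028,"dz":0,"rx":0,"ry":0,"rz":0},{"dx":0,"dy":-0.0028,"dz":0,"rx":0,"ry":0,"rz":0},{"dx":0,"dy":-0.0028,"dz":0,"rx":0,"ry":0,"rz":0}]'
python3 -m inch '[{"dx":0,"dy":0,"dz":0,"rx":0,"ry":0,"rz":0},{"dx":0,"dy":0,"dz":0,"rx":0,"ry":0,"rz":0},{"dx":0,"dy":0,"dz":0,"rx":0,"ry":0,"rz":0},{"dx":0,"dy":0,"dz":-0.05,"rx":0,"ry":0,"rz":0},{"dx":0,"dy":0,"dz":-0.1,"rx":0,"ry":0,"rz":0}]' 0
python3 -m inch '[{"dx":-0.02,"dy":0,"dz":-0.07,"rx":0,"ry":0,"rz":0},{"dx":-0.03,"dy":0,"dz":-0.07,"rx":0,"ry":0,"rz":0},{"dx":-0.03,"dy":0,"dz":-0.07,"rx":0,"ry":0,"rz":0},{"dx":-0.03,"dy":0,"dz":-0.07,"rx":0,"ry":0,"rz":0}]' 1
python3 - <<'E'
from go import *
import cv2
c=optics.camera_info('wrist');a=optics.grab_frame('wrist');np.save('w5.npy',c,allow_pickle=True);cv2.imwrite('pics/w5.png',a[:,:,::-1])
cv2.imwrite('pics/w5c.png',cv2.resize(a[130:330,80:360],(800,571),interpolation=cv2.INTER_CUBIC)[:,:,::-1]);print((A.T@(s['tool_pos']-[.5631,.1348,.0654])*1000).round(1))
E
```

```text
time: 4.85
tool_pos: [0.5888, 0.1325, 0.076]
tool_rot: [-0.259, 0.606, 0.719, 0.223]
contact_force: [0.8, -0.5, 6.0]
gripper_width: 0.17
grasp_force: 60.6
time: 5.35
tool_pos: [0.5947, 0.0818, 0.1351]
tool_rot: [-0.261, 0.606, 0.718, 0.221]
contact_force: [0.2, 0.3, 0.2]
gripper_width: 0.497
grasp_force: 0.0
time: 5.75
tool_pos: [0.6042, 0.0286, 0.1622]
tool_rot: [-0.261, 0.606, 0.718, 0.221]
contact_force: [-0.8, 1.1, -0.0]
gripper_width: 0.995
grasp_force: 0.0
[-23.3 -22.7 145.9]
```

View pics/w5c.png

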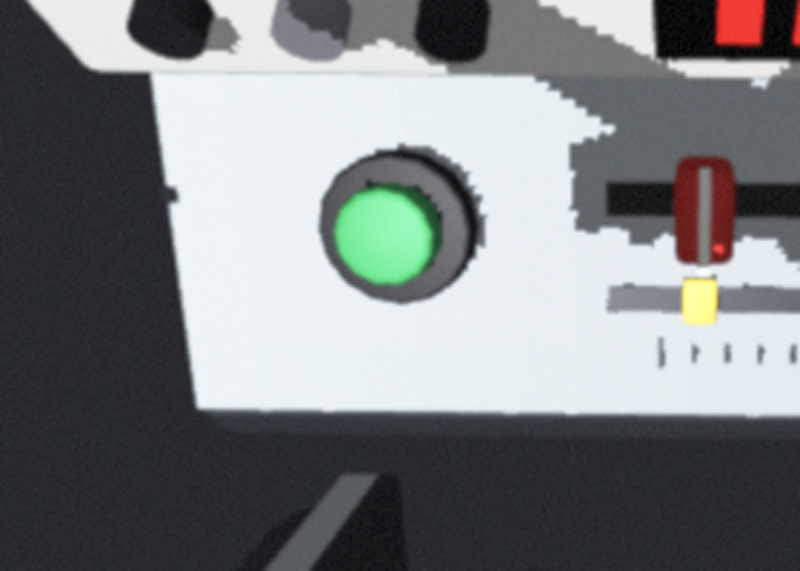

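Run:
```python
from go import *
tr1=np.array([.5631,.1348,.0654]);n=A[:,2]
c=np.load('w5.npy',allow_pickle=True).item()
def at(uv,z,c=c):
    o,d=ray('',uv,c);return (A.T@(o+d*(((tr1+n*z-o)@n)/(d@n))-tr1)*1000).round(1)
g=lambda u,v:(80+u/2.857,130+v/2.857)
print('line',at(g(704.5,215),.031),'tab',at(g(700,300),.004),'button',at(g(385,236),.02),'housing',at(g(395,226),.012))
print('tool x/z pos', (A.T@(s['tool_pos']-tr1)*1000).round(1))
for z in(.055,): print(rel(s,tr1+A@[-.007,.062,z],toolM(yaw)))
```

```text
line [  1.2 -25.7  31. ] tab [-29.3 -24.7   4. ] button [-6.6 62.5 20. ] housing [-5.4 62.  12. ]
tool x/z pos [-23.  -22.5 145.3]
(array([ 0.0201, -0.1057,  0.1128]), array([ 0.0007, -0.0001,  0.0006]))
```

The fader is within about 1 mm of the tab, so it's set. Next I'll shut the fingers above the button.

```bash
python3 -m inch '[{"dx":0.02,"dy":-0.106,"dz":0,"rx":0.001,"ry":0,"rz":0},{"dx":0.02,"dy":-0.106,"dz":0,"rx":0.001,"ry":0,"rz":0},{"dx":0.02,"dy":-0.106,"dz":0.06,"rx":0.001,"ry":0,"rz":0},{"dx":0.02,"dy":-0.106,"dz":0.113,"rx":0.001,"ry":0,"rz":0},{"dx":0.02,"dy":-0.106,"dz":0.113,"rx":0.001,"ry":0,"rz":0}]' -1
python3 -m inch '[{"dx":0,"dy":0,"dz":0,"rx":0,"ry":0,"rz":0},{"dx":0,"dy":0,"dz":0,"rx":0,"ry":0,"rz":0},{"dx":0,"dy":0,"dz":0,"rx":0,"ry":0,"rz":0}]' -1
python3 - <<'E'
from go import *
tr1=np.array([.5631,.1348,.0654])
for i in range(3):
    s=state();print((A.T@(s['tool_pos']-tr1)*1000).round(1),rel(s,tr1+A@[-.007,.0622,.025],toolM(yaw)),s['gripper_width'])
E
```

```text
time: 6.3
tool_pos: [0.5038, 0.0875, 0.0984]
tool_rot: [-0.266, 0.605, 0.718, 0.218]
contact_force: [-1.1, 0.4, -0.3]
gripper_width: 0.144
grasp_force: 0.0
time: 6.6
tool_pos: [0.5114, 0.0825, 0.1057]
tool_rot: [-0.259, 0.606, 0.719, 0.222]
contact_force: [-0.5, -0.5, -0.3]
gripper_width: 0.0
grasp_force: 0.0
[-7.  59.7 58.4] (array([ 0.0001, -0.0033,  0.0418]), array([0.0031, 0.0019, 0.0024])) 2.153072900383374e-05
[-7.  59.7 58.4] (array([ 0.0001, -0.0033,  0.0418]), array([0.0031, 0.0019, 0.0024])) 2.153072900383374e-05
[-7.  59.7 58.4] (array([ 0.0001, -0.0033,  0.0418]), array([0.0031, 0.0019, 0.0024])) 2.153072900383374e-05
```

```bash
python3 -m inch '[{"dx":0,"dy":-0.003,"dz":0.03,"rx":0.003,"ry":0.002,"rz":0.002},{"dx":0,"dy":-0.003,"dz":0.045,"rx":0.003,"ry":0.002,"rz":0.002},{"dx":0,"dy":-0.003,"dz":0.045,"rx":0.003,"ry":0.002,"rz":0.002}]'
python3 -m inch '[{"dx":0,"dy":0,"dz":0.005,"rx":0,"ry":0,"rz":0},{"dx":0,"dy":0,"dz":0.005,"rx":0,"ry":0,"rz":0}]'
python3 -m inch '[{"dx":0,"dy":0,"dz":0.0025,"rx":0,"ry":0,"rz":0},{"dx":0,"dy":0,"dz":0.0025,"rx":0,"ry":0,"rz":0}]'
python3 - <<'E'
from go import *
tr1=np.array([.5631,.1348,.0654]);print((A.T@(s['tool_pos']-tr1)*1000).round(1),A.T@s['contact_force'])
E
```

```text
time: 6.9
tool_pos: [0.5042, 0.1054, 0.0766]
tool_rot: [-0.262, 0.606, 0.718, 0.22]
contact_force: [-0.9, -3.1, 3.2]
gripper_width: -0.001
grasp_force: 1.9
time: 7.1
tool_pos: [0.5043, 0.1066, 0.0753]
tool_rot: [-0.262, 0.606, 0.719, 0.22]
contact_force: [-3.5, -6.7, 7.6]
gripper_width: -0.001
grasp_force: 4.9
time: 7.3
tool_pos: [0.5044, 0.1068, 0.0752]
tool_rot: [-0.261, 0.605, 0.719, 0.219]
contact_force: [-7.7, -13.8, 14.9]
gripper_width: 0.001
grasp_force: 9.8
[-7.3 62.5 18.9] [ 0.12568745  9.87653239 19.33145978]
```

Run:
```python
from go import *
import cv2
f=[optics.grab_frame(n) for n in('wrist','scene','side')]
cv2.imwrite('pics/m.png',np.hstack([cv2.resize(f[0][240:440,220:420],(400,400)),cv2.resize(f[1][160:240,335:415],(400,400))])[:,:,::-1])
cv2.imwrite('pics/side_press.png',f[2][:,:,::-1])
```

```text
(no output)
```

View pics/m.png

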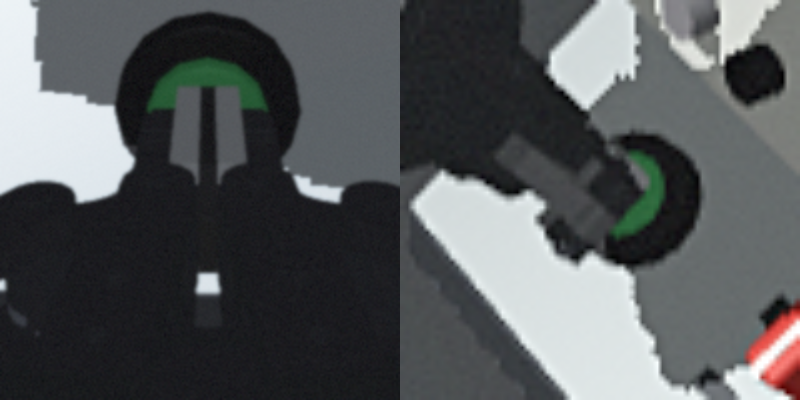

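The fingertips stand on the green with black housing visible round it. Force jumped to 20 N with almost no motion, so the button is bottomed. I'll press slightly more, then retreat.

```bash
python3 -m inch '[{"dx":0,"dy":0,"dz":0.0015,"rx":0,"ry":0,"rz":0},{"dx":0,"dy":0,"dz":0.0015,"rx":0,"ry":0,"rz":0}]'
python3 -c "
from go import *
print((A.T@(s['tool_pos']-[.5631,.1348,.0654])*1000).round(1),A.T@s['contact_force'])"
python3 -m inch '[{"dx":0,"dy":0,"dz":-0.03,"rx":0,"ry":0,"rz":0},{"dx":0,"dy":0,"dz":-0.08,"rx":0,"ry":0,"rz":0},{"dx":-0.03,"dy":0.05,"dz":-0.15,"rx":0,"ry":0,"rz":0},{"dx":-0.03,"dy":0.05,"dz":-0.15,"rx":0,"ry":0,"rz":0},{"dx":-0.03,"dy":0.05,"dz":-0.15,"rx":0,"ry":0,"rz":0}]'
python3 - <<'E'
from go import *
import cv2
tr1=np.array([.5631,.1348,.0654])
c=optics.camera_info('wrist');f=[optics.grab_frame(n) for n in('wrist','scene','side')]
np.save('w6.npy',c,allow_pickle=True)
im=np.vstack([cv2.resize(f[0],(400,300)),cv2.resize(f[2],(400,300))]);w=f[0][120:320,100:367]
cv2.imwrite('pics/end.png',np.hstack([im,np.vstack([cv2.resize(w,(400,300)),cv2.resize(f[1],(400,300))])])[:,:,::-1])
E
```

```text
time: 7.65
tool_pos: [0.5045, 0.1069, 0.0751]
tool_rot: [-0.261, 0.605, 0.719, 0.219]
contact_force: [-9.2, -18.8, 20.2]
gripper_width: 0.005
grasp_force: 12.7
[-7.3 62.5 18.8] [-5.13099908e-03  1.22580287e+01  2.64281552e+01]
time: 8.15
tool_pos: [0.5621, 0.0199, 0.1503]
tool_rot: [-0.26, 0.606, 0.718, 0.221]
contact_force: [-0.6, -0.5, 0.2]
gripper_width: 0.001
grasp_force: 0.0
```

View pics/end.png

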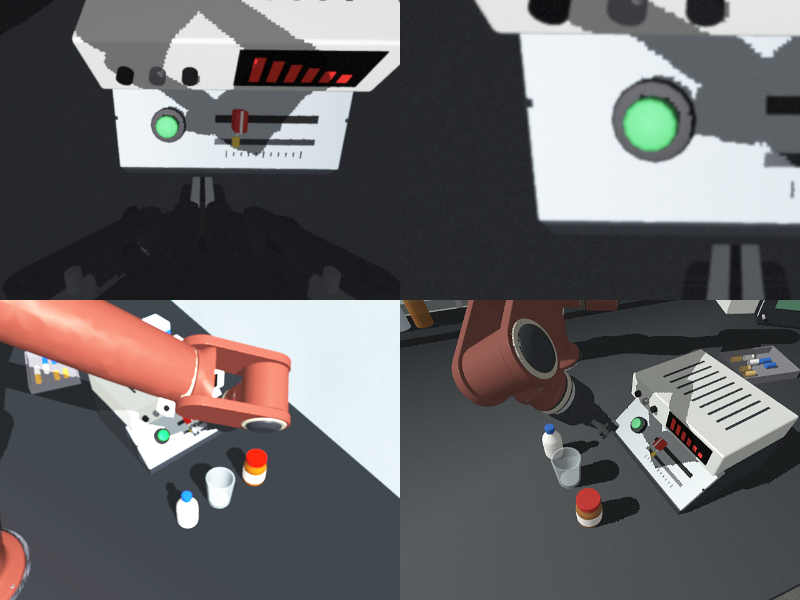

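Retreated: the fader line (239,120) stands over the tab (236,142) and the glassware is upright in place. The pressed button's image shift and the force curve (soft 4 N, then a hard stop at 26 N) both fit full travel.

```bash
python3 -c "
from plant import ticket;print(ticket.job_done())"
```

```text
the job is handed in; nothing more can be done
None
```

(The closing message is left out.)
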